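# Shut and lock the drawer with the red specimen

### The job

Two drawers of the small specimen cabinet stand open: gently push shut the one in which the red specimen mount lies, all the way home, and then push the cabinet's red lock tab sideways to that drawer's side as far as it goes, so that its tongue stands in front of the shut drawer. Push with the fingertips only: grip and lift nothing, and do not touch the mounts. Leave the other drawer open as it is and everything else where it stands.

Things in the scene. Friction and masses are not known exactly. Their poses are not given: they have to be found in the camera images.
- cabinet: Small grey bench cabinet, fixed, 130 deep (x) x 240 wide (y) x 62 mm high. Origin: centre of its underside, on the table. Front faces its -x, +y is its left (seen from the robot), z up. Two blue-fronted drawers side by side slide out to -x, floors 14 mm above the table. A steel lock slide runs along y on the top's front edge, a 6 mm high aluminium guide behind it.
- drawer_left (a joint): Opening of the left (+y) drawer in m: 0 fully shut, 0.09 fully out; starts 0.055 to 0.085. Plain friction of about 1.5 N and light damping, no spring; stays where it is left.
- drawer_right (a joint): Opening of the right (-y) drawer in m, the same as the left one.
- drawer_left_front (a point): Point on the outer face of the left drawer's flat blue front, 40 mm above the table, in the middle of its width; moves with the drawer. The front is 104 mm wide, reaches from 8 to 56 mm above the table, and is 9 mm thick altogether. Push it towards the cabinet's +x. Axes as the cabinet's.
- drawer_right_front (a point): The same point on the right drawer's front.
- lock_slide (a joint): Position of the lock slide in m along the cabinet's +y: starts near 0 (middle, neither drawer locked), stops at +0.032 (its tongue before the left drawer) and -0.032 (before the right drawer). Friction about 1.5 N, no spring.
- lock_tab (a point): Middle of the upright red tab on the lock slide, 90 mm above the table; moves with it. Tab: 16 mm wide (y), 22 mm deep (x), from 67 to 90 mm above the table, with a middle rib up to 93 mm. A red tongue 16 mm wide hangs from the slide before the drawer fronts, 16 mm ahead of the tab's middle, 43 to 65 mm above the table. Axes as the cabinet's.
- mount_red: Red round specimen mount, diameter 30 mm, 14 mm high, lying loose in the front part of one of the two drawers (left or right varies). Origin: centre of its underside.
- mount_green: Green round specimen mount, diameter 30 mm, 13 mm high, lying loose in the other drawer. Origin: centre of its underside.
- petri_dish: Bystander: shallow clear dish, diameter 62 mm, 14 mm high, standing loose on the rear part of the cabinet's top. Origin: centre of its underside.
- eyepiece: Bystander: black and white microscope eyepiece, diameter 35 mm, 45 mm high, standing left of the cabinet. Origin: centre of its underside.
- mount_black: Bystander: black specimen mount, diameter 30 mm, 15 mm high, right of the cabinet. Origin: centre of its underside.
- mount_resin: Bystander: beige specimen mount, diameter 25 mm, 20 mm high, right of the cabinet. Origin: centre of its underside.
- hardness_block: Bystander: round steel reference block, diameter 60 mm, 16 mm high, further right. Origin: centre of its underside.

How it is judged:
By the outcome, as a careful person would: the job done as asked, in the order asked, and still so for the second after the job is handed in, with the robot touching nothing.
It also fails if it takes over 38 s, if anything falls off the work surface, if the arm or the gripper's body presses on something with over 40 N, if the wrist force passes 120 N, or if a joint passes its speed limit or range.

### The arm

A 7-joint arm with a two-finger parallel gripper is mounted at the origin on a cart in front of the work surface, level with it; the furniture and walls round the work are solid. World frame = base frame: x ahead of the robot, y to its left, z up, the work surface at z = 0. Lengths are in m, angles in rad, forces in N, time in s.
With the tool pointing down it reaches from about 0.4 to 0.85 m from the base axis. Payload 10.4 kg.
Tool frame: the origin (TCP) lies at the very end of the fingers, on their centre line; the grasp point (between the pads) lies bot.grip_depth behind it (bot.grip_depth is the distance from the TCP to the grasp point, in m); z points along the fingers, y is the line along which they close (so a half turn about z gives the same grasp; the last joint's range is limited). The gripper opens to 85 mm and grips with 20 to 120 N. Pads are 22 mm wide; open, the fingers measure 114 mm over their backs; the gripper's body (76 mm by 85 mm) begins 54 mm behind the grasp point. The pads swing forward as they close: fully open they stand 13 mm farther back than shut.
Start: joints at [1.119, 0.332, -0.065, 1.46, 0.022, 1.35, -0.088], TCP at [0.26, -0.568, 0.231] pointing down, gripper open.
Joint ranges: [-2.6, 2.6], [-0.5, 2.12], [-1.47, 1.34], [0.16, 2.42], [-1.27, 4.41], [0.06, 2.06], [-2.6, 2.6]. Speed limits (rad/s): [2.22, 2.22, 2.79, 2.79, 3.14, 3.14, 3.14].

### API

Orientations are given as a rotation vector (axis times angle).
In Python, from bench import bot, vision gives the robot as it stands. The module is installed in compiled form; this text tells all that it offers.
- The arm moves only by the tool apply_moves, never from a script. Its argument "series" is a list of rows, each a list of 7 numbers: the shift along the tool's x, y, z in mm, then the turn, a rotation vector about the tool's x, y, z in rad, then the opening, from 0 (shut) to 1 (fully open). A call has 1 to 5 rows; each row shifts and turns the commanded pose from where the row before left it, along the tool's axes as they then stand; what a row does not reach is not made up. A row lasts 1/10 s, in which the tool goes at most 50 mm and 8.59 degrees, less where a joint would pass 70% of its speed; a pose out of reach is approached as far as the arm can. A call is refused whole if a number of a shift passes 50 or a number of a turn 0.15, either way. A call with a gripper value outside its range is refused whole. The fingers move at their own pace and stop on an object; the grip force is fixed at half the most. Time passes only in rows, so rows that do not move let the fingers close. It gives the time, the measured TCP pose, the force, the opening and the grip force at its end, in the units of the state.
- bot.observe(): the state, without advancing time (a new reading comes with each control period).
- vision.capture(name): name is "scene" or "top"; returns the picture (420x560x3 uint8, red, green, blue); there is no depth.
- vision.camera_info(name): a dict with "intrinsics" (3x3 intrinsics, pixels), "distortion" ([k1, k2, p1, p2, k3] as OpenCV has them; the pictures are not rectified), "camera_from_world" (4x4, takes a point from world to camera coordinates). Camera axes: x right, y up, looking along -z (the intrinsics and any distortion apply to the point x, -y, -z); pixel columns grow to the right and rows downward; lengths in m; the calibration is good to about 2 mm. A picture is of the moment at which its call begins. camera_info takes no time and is no camera call.
- bot.close_job(): hands the job in; it is judged then, once.
The state is a dict: "time": time; "qpos": joint angles; "qd": joint speeds; "joint_efforts": joint torques, N m; "ee_pos": TCP position; "tool_rot": TCP orientation; "contact_force": force on the tool from outside, world axes, zero at the start; "wrist_torque": the same for the moment, N m; "gripper_width": finger opening in m; "grip_force": force on a finger pad.
Only numpy, scipy, OpenCV 4.12 (cv2) and the standard library are available. Lean on these libraries where they do the work, as an engineer would, in place of code of your own. Each camera call takes 0.05 s, during which the arm holds its last target. There are 200 camera calls.

## Working session

There is one attempt and no reset: what is moved stays moved. The work goes in short steps, Python scripts to look and compute and a tool call to move; the robot and the scene stay as the last step left them, time stands still between calls to the robot, and variables do not carry over. Pictures are saved under pics/ and viewed, at most 10 in all, crops included, and the job is handed in when it is done.

Besides the shell and the picture viewer there is one more tool, called after "Call:" in YAML: its name, and indented under it one key for each argument. apply_moves: Moves the arm, as the interface text tells. Its arguments: {"type":"object","properties":{"series":{"type":"array"}},"required":["series"]}

```bash
mkdir -p pics
python3 - <<'E'
from bench import bot, vision
import cv2
for n in("scene","top"):
    im=vision.capture(n); cv2.imwrite(f"pics/{n}0.png",cv2.resize(im[:,:,::-1],(800,600),interpolation=cv2.INTER_CUBIC)); cv2.imwrite(f"raw_{n}.png",im[:,:,::-1])
    print(vision.camera_info(n))
print(bot.observe(),bot.grip_depth)
E
```

```text
{'intrinsics': array([[423.14586066,   0.        , 277.03725694],
       [  0.        , 423.14586066, 210.23971008],
       [  0.        ,   0.        ,   1.        ]]), 'distortion': array([0.0238923, 0.       , 0.       , 0.       , 0.       ]), 'camera_from_world': array([[-0.79798064, -0.60255115, -0.01260984,  0.47795229],
       [ 0.30278318, -0.41890208,  0.85606273, -0.22879223],
       [-0.52110387,  0.67930344,  0.5167181 , -0.81350092],
       [ 0.        ,  0.        ,  0.        ,  1.        ]])}
{'intrinsics': array([[394.03374176,   0.        , 275.42968116],
       [  0.        , 394.03374176, 211.59044502],
       [  0.        ,   0.        ,   1.        ]]), 'distortion': array([0.0104275, 0.       , 0.       , 0.       , 0.       ]), 'camera_from_world': array([[-0.025636  , -0.99966071, -0.00461111,  0.07092859],
       [ 0.99574669, -0.02594341,  0.08840512, -0.58983504],
       [-0.08849475, -0.00232514,  0.99607393, -1.04161627],
       [ 0.        ,  0.        ,  0.        ,  1.        ]])}
{'time': 0.1, 'qpos': array([ 1.11941506,  0.33281388, -0.06472669,  1.46085238,  0.02158796,
        1.34987759, -0.08848599]), 'qd': array([-0.00053781, -0.00267177, -0.00094111, -0.002189  , -0.00065719,
        0.00103594,  0.00077111]), 'joint_efforts': array([ 1.29982363e-03, -6.26746917e+01,  4.89589409e-02, -3.92431283e+01,
        1.61667162e-02,  6.95556824e-03,  1.56397238e-05]), 'ee_pos': array([ 0.25973158, -0.56811542,  0.23059466]), 'tool_rot': array([-3.06845941e+00, -6.68206276e-01,  4.73448771e-04]), 'contact_force': array([ 0.67718656, -0.07582989,  0.44023008]), 'wrist_torque': array([ 0.03048269,  0.03865668, -0.02643673]), 'grip_force': 0.0, 'gripper_width': 0.08535214503193465} 0.0187
```

View pics/scene0.png

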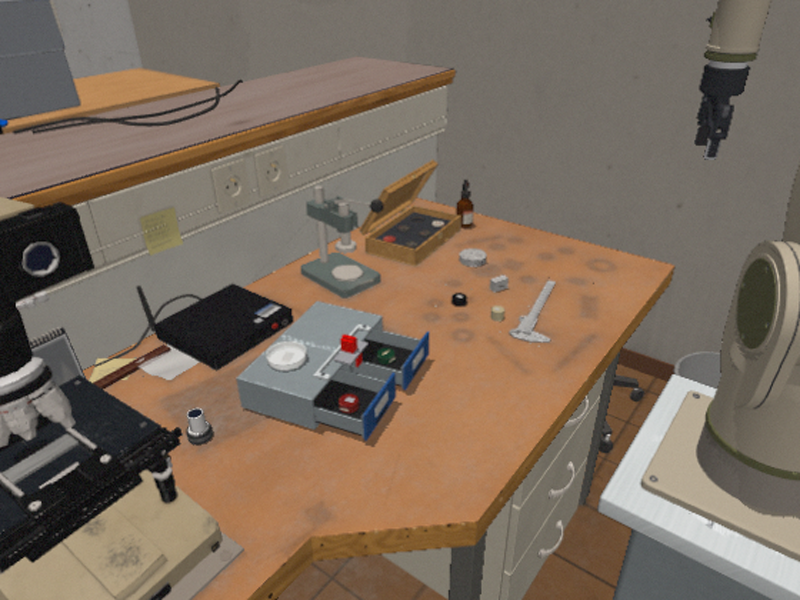

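View pics/top0.png

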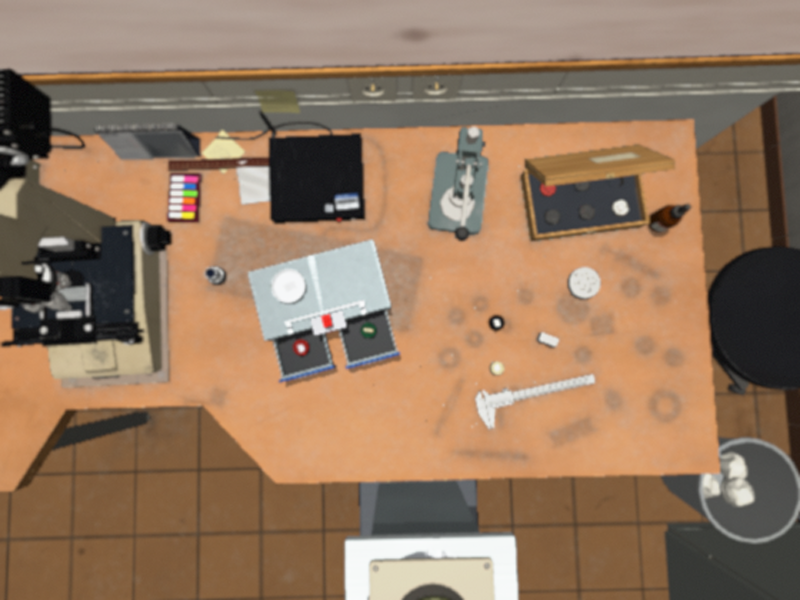

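Red mount is in the left drawer (top view at (301,348)), green in the right (369,330); the red tab is at (327,321), cabinet yawed. Enlarging.

Run:
```python
import cv2
im=cv2.imread("raw_top.png")[160:275,165:285]
cv2.imwrite("pics/top1.png",cv2.resize(im,None,fx=5,fy=5,interpolation=cv2.INTER_CUBIC))
im=cv2.imread("raw_scene.png")[205:310,160:305]
cv2.imwrite("pics/scene1.png",cv2.resize(im,None,fx=5,fy=5,interpolation=cv2.INTER_CUBIC))
```

```text
(no output)
```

View pics/top1.png

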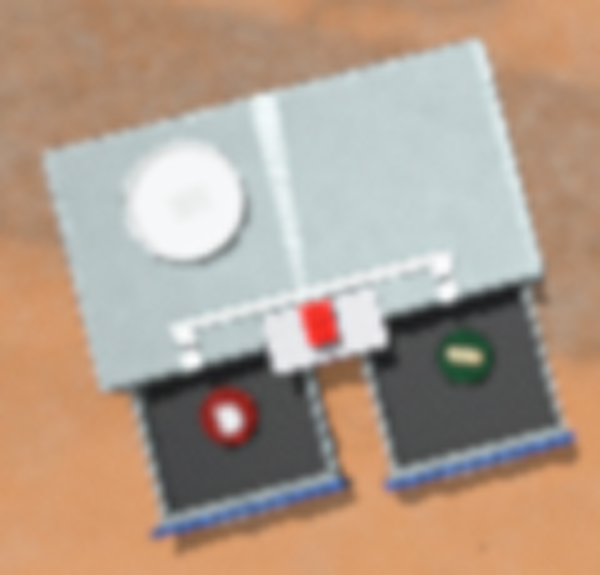

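View pics/scene1.png

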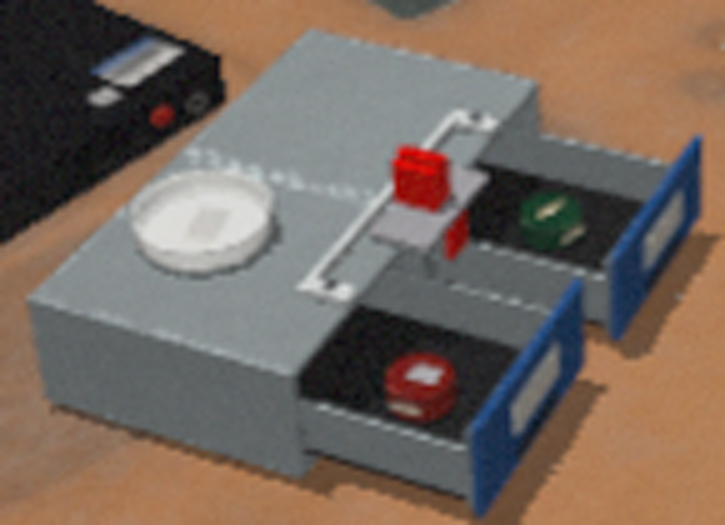

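Cabinet top corners in the crop: (45,157), (480,40), (540,272), (103,390); left front's top edge about (157,535)–(346,486); right (388,490)–(573,438); tab centre about (320,322).

```bash
cat > h.py <<'E'
import numpy as np,cv2
from bench import bot,vision
def ray(n,uv):
    i=vision.camera_info(n);T=i["camera_from_world"];R=T[:3,:3]
    p=cv2.undistortPoints(np.array([[uv]],float),i["intrinsics"],i["distortion"])[0,0]
    return -R.T@T[:3,3], R.T@np.array([p[0],-p[1],-1.])
def onz(n,uv,z):
    o,d=ray(n,uv); return o+d*(z-o[2])/d[2]
def proj(n,P):
    i=vision.camera_info(n);T=i["camera_from_world"]
    P=np.atleast_2d(P)@T[:3,:3].T+T[:3,3]
    return cv2.projectPoints(P*[1,-1,-1],np.zeros(3),np.zeros(3),i["intrinsics"],i["distortion"])[0][:,0]
E
python3 - <<'E'
from h import *
from scipy.optimize import least_squares
c=lambda u,v,o=(165,160):((u+.5)/5-.5+o[0],(v+.5)/5-.5+o[1])
s=lambda u,v:c(u,v,(160,205))
np.set_printoptions(precision=4,suppress=True)
print("cam",ray("top",(0,0))[0])
# params x,y,yaw,dl,dr,slide; local points
def L(p):
    x,y,a,dl,dr,sl=p
    tf=lambda q:np.array([x+np.cos(a)*q[0]-np.sin(a)*q[1],y+np.sin(a)*q[0]+np.cos(a)*q[1],q[2]])
    return tf
obs=[]
for uv,q in [((45,157),(.065,.12)),((480,40),(.065,-.12)),((540,272),(-.065,-.12)),((103,390),(-.065,.12))]:
    P=onz("top",c(*uv),.062);print(P);obs.append((P[:2],q))
def f(p):
    return np.concatenate([L([*p,0,0,0])((*q,0))[:2]-P for P,q in obs])
r=least_squares(f,[.55,.1,.2]);print("cab",r.x,"res mm",f(r.x)*1e3)
x,y,a=r.x
loc=lambda P:np.array([[np.cos(a),np.sin(a)],[-np.sin(a),np.cos(a)]])@(P[:2]-[x,y])
for n,uv,z in [("LFl",(157,535),.056),("LFr",(346,486),.056),("RFl",(388,490),.056),("RFr",(573,438),.056),("tab",(321,322),.09),("red",(229,416),.028),("green",(466,356),.027)]:
    P=onz("top",c(*uv),z);print(n,P,loc(P))
for n,uv,z in [("cabFL",(303,375),.062),("cabBL",(32,300),.062),("cabBR",(312,30),.062),("cabFR",(537,80),.062),("LFl",(475,405),.056),("LFr",(580,283),.056),("RFr",(700,140),.056),("tab",(425,160),.09)]:
    P=onz("scene",s(*uv),z);print("sc",n,P,loc(P))
E
```

```text
cam [0.497  0.0532 1.09  ]
[0.6497 0.3222 0.062 ]
[0.7061 0.0918 0.062 ]
[0.5822 0.0631 0.062 ]
[0.5264 0.2923 0.062 ]
cab [0.6161 0.1924 0.2379] res mm [ 1.3071  2.1178  1.423  -0.7506 -0.9625 -2.7247 -1.7675  1.3574]
LFl [0.4505 0.266  0.056 ] [-0.1436  0.1106]
LFr [0.4733 0.1672 0.056 ] [-0.1447  0.0092]
RFl [0.4707 0.1453 0.056 ] [-0.1524 -0.0115]
RFr [0.4952 0.0481 0.056 ] [-0.1515 -0.1117]
tab [0.5572 0.1748 0.09  ] [-0.0613 -0.0032]
red [0.5117 0.2326 0.028 ] [-0.092   0.0637]
green [0.5406 0.1045 0.027 ] [-0.094  -0.0676]
sc cabFL [0.5215 0.2917 0.062 ] [-0.0685  0.1188]
sc cabBL [0.6482 0.3242 0.062 ] [0.0623 0.1206]
sc cabBR [0.7051 0.0924 0.062 ] [ 0.063  -0.1181]
sc cabFR [0.582  0.0622 0.062 ] [-0.0638 -0.1185]
sc LFl [0.4584 0.2595 0.056 ] [-0.1375  0.1024]
sc LFr [0.472 0.172 0.056] [-0.1448  0.0142]
sc RFr [0.4923 0.051  0.056 ] [-0.1536 -0.1082]
sc tab [0.5537 0.177  0.09  ] [-0.0643 -0.0002]
```

Call:
apply_moves:
  series:
    - [0,0,0,0,0,0.0955,0]
    - [0,0,0,0,0,0.0955,0]
    - [30,-30,0,0,0,0,0]
    - [35,-35,0,0,0,0,0]
    - [35,-35,0,0,0,0,0]

```text
time: 0.6
ee_pos: [0.3339, -0.4461, 0.2308]
tool_rot: [-3.119, -0.371, 0.001]
contact_force: [0.4, 0.6, 0.3]
gripper_width: 0.0123
grip_force: 0.0
```

Call:
apply_moves:
  series:
    - [35,-35,0,0,0,0,0]
    - [35,-35,0,0,0,0,0]
    - [35,-35,0,0,0,0,0]
    - [35,-35,0,0,0,0,0]
    - [35,-35,0,0,0,0,0]

```text
time: 1.1
ee_pos: [0.4628, -0.2345, 0.2312]
tool_rot: [3.119, 0.372, -0.0]
contact_force: [0.6, -0.3, 0.2]
gripper_width: 0.0
grip_force: 0.0
```

```bash
cat >> h.py <<'E'
from scipy.spatial.transform import Rotation as Ro
C=np.array([.615,.192]);A=.238
def st():
    o=bot.observe();d=o["ee_pos"][:2]-C;c,s=np.cos(A),np.sin(A)
    R=Ro.from_rotvec(o["tool_rot"]).as_matrix()
    print("t",round(o["time"],2),"local",np.round(1e3*np.array([c*d[0]+s*d[1],-s*d[0]+c*d[1],o["ee_pos"][2]]),1),"yaw",np.round(np.arctan2(R[1,0],R[0,0]),3),"zax",R[:,2].round(3),"F",o["contact_force"].round(1),"w",round(o["gripper_width"],4))
E
python3 -c "from h import *;st()"
```

```text
t 1.1 local [-248.4 -378.6  231.2] yaw 0.238 zax [-0. -0. -1.] F [ 0.6 -0.3  0.2] w 0.0
```

Call:
apply_moves:
  series:
    - [4,-40,0,0,0,0,0]
    - [4,-43,0,0,0,0,0]
    - [4,-43,0,0,0,0,0]
    - [4,-43,0,0,0,0,0]
    - [4,-43,0,0,0,0,0]

```text
time: 1.6
ee_pos: [0.4311, -0.024, 0.2311]
tool_rot: [3.119, 0.373, -0.0]
contact_force: [1.2, 1.0, 0.5]
gripper_width: 0.0001
grip_force: 0.0
```

Call:
apply_moves:
  series:
    - [4,-43,0,0,0,0,0]
    - [4,-43,0,0,0,0,0]
    - [4,-43,0,0,0,0,0]
    - [4,-43,0,0,0,0,0]
    - [4,-43,0,0,0,0,0]

```text
time: 2.1
ee_pos: [0.3999, 0.1895, 0.2313]
tool_rot: [3.119, 0.372, 0.001]
contact_force: [1.1, -0.6, -0.2]
gripper_width: -0.0002
grip_force: 0.0
```

```bash
python3 -c "from h import *;st()"
```

```text
t 2.1 local [-209.6   48.3  231.3] yaw 0.238 zax [ 0. -0. -1.] F [ 1.1 -0.6 -0.2] w -0.0002
```

Call:
apply_moves:
  series:
    - [2,-5,40,0,0,0,0]
    - [2,-5,45,0,0,0,0]
    - [2,0,45,0,0,0,0]
    - [2,0,45,0,0,0,0]
    - [2,0,23,0,0,0,0]

```text
time: 2.6
ee_pos: [0.4059, 0.1993, 0.0298]
tool_rot: [3.119, 0.373, -0.007]
contact_force: [0.0, -0.3, 0.7]
gripper_width: -0.0001
grip_force: 0.0
```

```bash
python3 -c "
from h import *;st()
n=vision.capture('top');s=vision.capture('scene')
a=cv2.resize(n[150:300,150:300],(400,400),interpolation=2);b=cv2.resize(s[190:340,150:300],(400,400),interpolation=2)
cv2.imwrite('pics/a1.png',np.hstack([a,b])[:,:,::-1])"
```

```text
t 2.6 local [-201.5   56.3   29.8] yaw 0.238 zax [-0.004 -0.001 -1.   ] F [ 0.  -0.3  0.7] w -0.0001
```

View pics/a1.png

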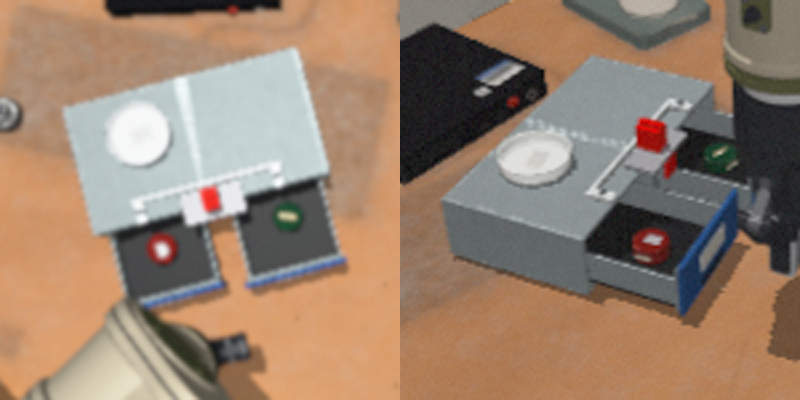

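The picture shows the finger standing clear in front of the left drawer (scene at about (785,250)), everything else unmoved. I'll push a little higher (z 40 mm) and farther from the tab.

Call:
apply_moves:
  series:
    - [5,-8,-10,0,0,0,0]
    - [10,0,0,0,0,0,0]
    - [10,0,0,0,0,0,0]
    - [6,0,0,0,0,0,0]
    - [4,0,0,0,0,0,0]

```text
time: 3.2
ee_pos: [0.4412, 0.2162, 0.0437]
tool_rot: [-3.119, -0.372, -0.001]
contact_force: [-0.2, 0.3, 0.0]
gripper_width: -0.0002
grip_force: 0.0
```

Call:
apply_moves:
  series:
    - [4,0,0,0,0,0,0]
    - [4,0,0,0,0,0,0]
    - [4,0,0,0,0,0,0]
    - [4,0,0,0,0,0,0]
    - [4,0,0,0,0,0,0]

```text
time: 3.7
ee_pos: [0.4596, 0.2207, 0.0432]
tool_rot: [3.119, 0.373, -0.001]
contact_force: [-1.1, -0.3, 1.1]
gripper_width: 0.0
grip_force: 0.9
```

```bash
python3 -c "from h import *;st()"
```

```text
t 3.7 local [-144.2   64.6   43.2] yaw 0.238 zax [-0. -0. -1.] F [-1.1 -0.3  1.1] w 0.0
```

Call:
apply_moves:
  series:
    - [4,0,1,0,0,0,0]
    - [4,0,1,0,0,0,0]
    - [4,0,1,0,0,0,0]
    - [4,0,0,0,0,0,0]
    - [4,0,0,0,0,0,0]

```text
time: 4.2
ee_pos: [0.4791, 0.2256, 0.0401]
tool_rot: [3.119, 0.373, -0.001]
contact_force: [-2.4, -0.5, -0.6]
gripper_width: -0.0001
grip_force: 0.9
```

Call:
apply_moves:
  series:
    - [4,0,0,0,0,0,0]
    - [4,0,0,0,0,0,0]
    - [4,0,0,0,0,0,0]
    - [4,0,0,0,0,0,0]
    - [4,0,0,0,0,0,0]

```text
time: 4.7
ee_pos: [0.4988, 0.2303, 0.0403]
tool_rot: [3.119, 0.373, -0.0]
contact_force: [-1.5, -0.4, -1.2]
gripper_width: 0.0
grip_force: 0.9
```

```bash
python3 -c "
from h import *;st()
n=vision.capture('top');s=vision.capture('scene')
a=cv2.resize(n[150:300,150:300],(400,400),interpolation=2);b=cv2.resize(s[190:340,150:300],(400,400),interpolation=2)
cv2.imwrite('pics/a2.png',np.hstack([a,b])[:,:,::-1])"
```

```text
t 4.7 local [-103.9   64.6   40.3] yaw 0.238 zax [-0. -0. -1.] F [-1.5 -0.4 -1.2] w 0.0
```

View pics/a2.png

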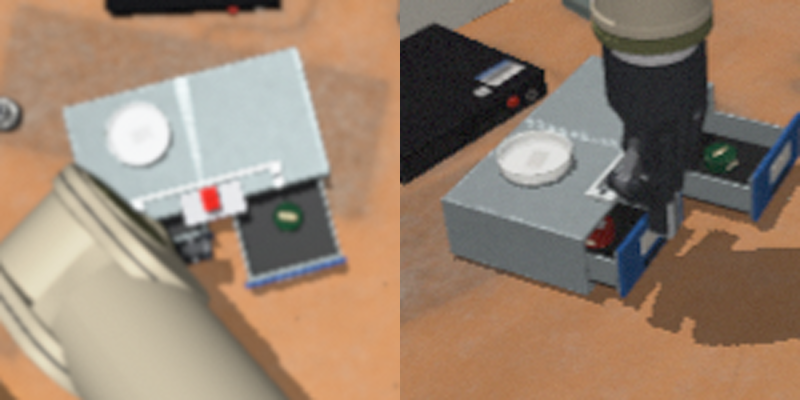

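The drawer is closing cleanly, but the knuckle on the gripper's right (top view (195,240)) would come near the tab at (210,200). I back off slightly and shift left 22 mm before finishing.

Call:
apply_moves:
  series:
    - [-6,0,0,0,0,0,0]
    - [0,-12,0,0,0,0,0]
    - [0,-10,0,0,0,0,0]
    - [4,0,0,0,0,0,0]
    - [4,0,0,0,0,0,0]

```text
time: 5.3
ee_pos: [0.4953, 0.2528, 0.0404]
tool_rot: [-3.119, -0.375, -0.0]
contact_force: [-3.0, 0.6, 1.5]
gripper_width: 0.0002
grip_force: 1.0
```

Call:
apply_moves:
  series:
    - [3,0,0,0,0,0,0]
    - [3,0,0,0,0,0,0]
    - [3,0,0,0,0,0,0]
    - [2,0,0,0,0,0,0]

```text
time: 5.7
ee_pos: [0.5061, 0.2546, 0.0402]
tool_rot: [3.119, 0.372, -0.0]
contact_force: [-1.3, 0.9, 0.1]
gripper_width: 0.0001
grip_force: 0.8
```

```bash
python3 -c "
from h import *;st()
print([onz('top',(150+213/2.667,150+250/2.667),z) for z in (.08,.1)])
n=vision.capture('top');s=vision.capture('scene')
a=cv2.resize(n[150:300,150:300],(400,400),interpolation=2);b=cv2.resize(s[190:340,150:300],(400,400),interpolation=2)
cv2.imwrite('pics/a3.png',np.hstack([a,b])[:,:,::-1])"
```

```text
t 5.7 local [-91.   86.5  40.2] yaw 0.238 zax [-0. -0. -1.] F [-1.3  0.9  0.1] w 0.0001
[array([0.50727706, 0.17406199, 0.08      ]), array([0.5070729 , 0.17166828, 0.1       ])]
```

View pics/a3.png

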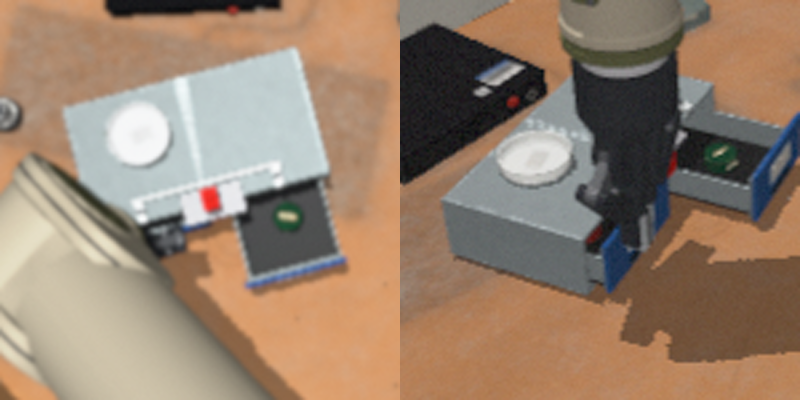

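Knuckle is now clear of the tab (ends at (187,240)); drawer still about 15 mm out. Continuing.

Call:
apply_moves:
  series:
    - [3,0,0,0,0,0,0]
    - [2,0,0,0,0,0,0]
    - [2,0,0,0,0,0,0]

```text
time: 6.1
ee_pos: [0.5129, 0.256, 0.0402]
tool_rot: [3.119, 0.372, -0.0]
contact_force: [-1.3, -1.7, 0.5]
gripper_width: 0.0004
grip_force: 0.8
```

Call:
apply_moves:
  series:
    - [1,0,0,0,0,0,0]
    - [1,0,0,0,0,0,0]
    - [1,0,0,0,0,0,0]

```text
time: 6.4
ee_pos: [0.5157, 0.2568, 0.0403]
tool_rot: [3.119, 0.372, -0.0]
contact_force: [-3.6, -1.6, 0.6]
gripper_width: 0.0
grip_force: 2.3
```

Call:
apply_moves:
  series:
    - [1,0,0,0,0,0,0]
    - [1,0,0,0,0,0,0]

```text
time: 6.6
ee_pos: [0.5158, 0.2568, 0.0401]
tool_rot: [3.117, 0.373, -0.006]
contact_force: [-14.0, -7.1, 12.6]
gripper_width: -0.0003
grip_force: 7.9
```

Call:
apply_moves:
  series:
    - [-3,0,0,0,0,0,0]
    - [-15,0,0,0,0,0,0]
    - [-35,0,0,0,0,0,0]
    - [-35,0,0,0,0,0,0]
    - [-20,0,0,0,0,0,0]

```text
time: 7.1
ee_pos: [0.4107, 0.2318, 0.0401]
tool_rot: [3.119, 0.374, 0.0]
contact_force: [-0.1, -0.8, 0.4]
gripper_width: 0.0
grip_force: 0.0
```

Call:
apply_moves:
  series:
    - [0,10,-40,0,0,0,0]
    - [0,45,-45,0,0,0,0]
    - [0,45,-45,0,0,0,0]
    - [0,45,0,0,0,0,0]
    - [0,10,0,0,0,0,0]

```text
time: 7.6
ee_pos: [0.4465, 0.0955, 0.1522]
tool_rot: [3.118, 0.363, 0.006]
contact_force: [-0.8, 1.0, 0.1]
gripper_width: 0.0002
grip_force: 0.0
```

```bash
python3 -c "
from h import *;st()
n=vision.capture('top');s=vision.capture('scene')
a=cv2.resize(n[170:270,170:270],(400,400),interpolation=2);b=cv2.resize(s[205:305,170:270],(400,400),interpolation=2)
cv2.imwrite('pics/a4.png',np.hstack([a,b])[:,:,::-1])"
```

```text
t 7.6 local [-186.5  -54.1  152.2] yaw 0.232 zax [ 0.004 -0.002 -1.   ] F [-0.8  1.   0.1] w 0.0002
```

View pics/a4.png

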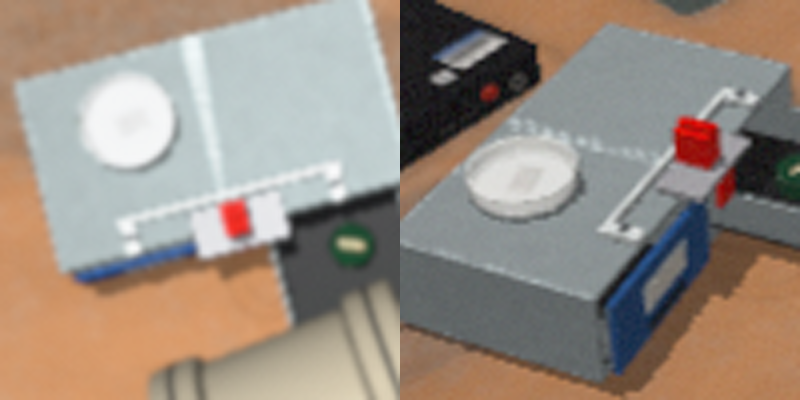

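Left drawer looks shut or nearly (blue front at crop (650,290)); I check it against the model for opening 0, using measured colour edges.

```bash
python3 -c "
from h import *
s=vision.capture('scene');t=vision.capture('top')
c,sn=np.cos(A),np.sin(A)
W=lambda x,y,z:np.array([C[0]+c*x-sn*y,C[1]+sn*x+c*y,z])
def loc(P):
    d=P[:2]-C;return np.round(1e3*np.array([c*d[0]+sn*d[1],-sn*d[0]+c*d[1]]),1)
for n,o in (('scene',(170,205)),('top',(170,170))):
  for q in [(-.074,.110,.056),(-.074,.110,.008),(-.074,.006,.056),(-.065,.110,.056),(-.065,.12,.062),(-.065,.12,0)]:
    print(n,q,np.round((proj(n,W(*q))[0]-o+.5)*4+(400 if n=='scene' else 0,0)-.5))
# blue edge in the top view along left front
I=t.astype(int);B=(I[:,:,2]-I[:,:,0]>40)&(I[:,:,2]-I[:,:,1]>20)
for u in range(190,220,4):
    v=np.where(B[215:250,u])[0]+215
    if len(v):print(u,v.min(),v.max(),loc(onz('top',(u,v.min()-.5),.056)),loc(onz('top',(u,v.max()+.5),.056)))
b=cv2.resize(s[235:310,205:255],(500,750)[:2],interpolation=2)[:600]
"
```

```text
scene (-0.074, 0.11, 0.056) [623. 302.]
scene (-0.074, 0.11, 0.008) [630. 372.]
scene (-0.074, 0.006, 0.056) [715. 188.]
scene (-0.065, 0.11, 0.056) [608. 297.]
scene (-0.065, 0.12, 0.062) [597. 300.]
scene (-0.065, 0.12, 0) [607. 392.]
top (-0.074, 0.11, 0.056) [ 81. 286.]
top (-0.074, 0.11, 0.008) [ 97. 287.]
top (-0.074, 0.006, 0.056) [235. 244.]
top (-0.065, 0.11, 0.056) [ 78. 273.]
top (-0.065, 0.12, 0.062) [ 61. 276.]
top (-0.065, 0.12, 0) [ 82. 278.]
190 238 239 [-65.  107.5] [-70.  108.7]
194 237 239 [-65.2  96.7] [-72.8  98.6]
198 236 238 [-65.4  86. ] [-73.   87.9]
202 235 236 [-65.6  75.2] [-70.6  76.5]
206 234 235 [-65.8  64.4] [-70.8  65.7]
210 233 234 [-66.   53.7] [-71.   54.9]
214 232 233 [-66.2  42.9] [-71.2  44.2]
218 231 232 [-66.4  32.1] [-71.4  33.4]
```

Drawer is home (blue strip from −65 to about −73 mm, as for opening 0). Now the tab.

Call:
apply_moves:
  series:
    - [30,0,0,0,0,0,0]
    - [40,0,0,0,0,0,0]
    - [40,0,0,0,0,0,0]
    - [14,0,0,0,0,0,0]
    - [0,0,0,0,0,0,0]

```text
time: 8.3
ee_pos: [0.5656, 0.1324, 0.15]
tool_rot: [-3.116, -0.377, 0.002]
contact_force: [-0.8, -0.6, 0.5]
gripper_width: 0.0001
grip_force: 0.0
```

```bash
python3 -c "from h import *;st()"
```

```text
t 8.3 local [-62.1 -46.2 150. ] yaw 0.241 zax [-0.001  0.003 -1.   ] F [-0.8 -0.6  0.5] w 0.0001
```

Call:
apply_moves:
  series:
    - [0,8,30,0,0,0,0]
    - [0,0,25,0,0,0,0]
    - [0,0,17,0,0,0,0]
    - [0,0,0,0,0,0,0]

```text
time: 8.7
ee_pos: [0.5648, 0.1222, 0.077]
tool_rot: [-3.119, -0.375, 0.006]
contact_force: [-0.0, 0.2, 0.3]
gripper_width: 0.0001
grip_force: 0.0
```

```bash
python3 -c "
from h import *;st()
n=vision.capture('top');s=vision.capture('scene')
a=cv2.resize(n[170:270,170:270],(400,400),interpolation=2);b=cv2.resize(s[190:290,190:290],(400,400),interpolation=2)
cv2.imwrite('pics/a5.png',np.hstack([a,b])[:,:,::-1])"
```

```text
t 8.7 local [-65.3 -56.   77. ] yaw 0.239 zax [-0.004 -0.    -1.   ] F [-0.   0.2  0.3] w 0.0001
```

View pics/a5.png

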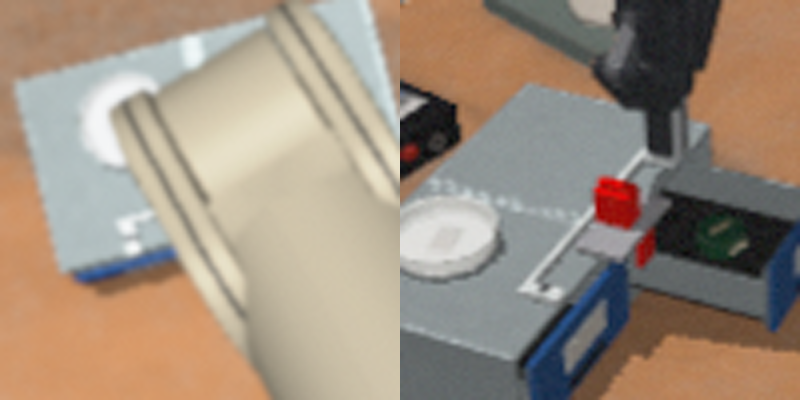

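Fingers stand right of the tab (tip (665,150), tab (617,200)), aligned, above the plate. Pushing left.

Call:
apply_moves:
  series:
    - [1,-8,0,0,0,0,0]
    - [1,-8,0,0,0,0,0]
    - [0,-4,0,0,0,0,0]
    - [0,-4,0,0,0,0,0]
    - [0,-4,0,0,0,0,0]

```text
time: 9.3
ee_pos: [0.5623, 0.1497, 0.0792]
tool_rot: [3.119, 0.373, 0.0]
contact_force: [-0.0, 0.5, -0.4]
gripper_width: 0.0001
grip_force: 0.0
```

Call:
apply_moves:
  series:
    - [0,-4,0,0,0,0,0]
    - [0,-4,0,0,0,0,0]
    - [0,-4,0,0,0,0,0]
    - [0,-4,0,0,0,0,0]

```text
time: 9.7
ee_pos: [0.5586, 0.1647, 0.079]
tool_rot: [3.119, 0.372, 0.0]
contact_force: [0.7, -0.8, 0.3]
gripper_width: -0.0001
grip_force: 0.8
```

```bash
python3 -c "from h import *;st()"
```

```text
t 9.7 local [-61.2 -13.2  79. ] yaw 0.237 zax [ 0.    -0.001 -1.   ] F [ 0.7 -0.8  0.3] w -0.0001
```

Call:
apply_moves:
  series:
    - [0,-3,0,0,0,0,0]
    - [0,-3,0,0,0,0,0]
    - [0,-3,0,0,0,0,0]
    - [0,-3,0,0,0,0,0]

```text
time: 10.1
ee_pos: [0.5557, 0.1766, 0.079]
tool_rot: [3.119, 0.372, -0.0]
contact_force: [0.8, -0.8, -1.2]
gripper_width: -0.0001
grip_force: 0.7
```

Call:
apply_moves:
  series:
    - [0,-2,0,0,0,0,0]
    - [0,-2,0,0,0,0,0]
    - [0,-1,0,0,0,0,0]

```text
time: 10.4
ee_pos: [0.5545, 0.1816, 0.079]
tool_rot: [-3.119, -0.373, -0.0]
contact_force: [0.4, -1.7, 0.7]
gripper_width: 0.0004
grip_force: 0.7
```

Call:
apply_moves:
  series:
    - [0,-2,0,0,0,0,0]
    - [0,-1,0,0,0,0,0]

```text
time: 10.6
ee_pos: [0.5538, 0.1845, 0.079]
tool_rot: [-3.119, -0.373, 0.0]
contact_force: [0.1, -1.4, 0.5]
gripper_width: -0.0002
grip_force: 0.7
```

```bash
python3 -c "from h import *;st()"
```

```text
t 10.6 local [-61.3   7.1  79. ] yaw 0.238 zax [-0.  0. -1.] F [ 0.1 -1.4  0.5] w -0.0002
```

Call:
apply_moves:
  series:
    - [0,-1,0,0,0,0,0]
    - [0,-1,0,0,0,0,0]
    - [0,-1,0,0,0,0,0]

```text
time: 10.9
ee_pos: [0.5531, 0.1872, 0.079]
tool_rot: [3.119, 0.373, 0.0]
contact_force: [0.6, -2.4, -0.1]
gripper_width: 0.0005
grip_force: 0.7
```

Call:
apply_moves:
  series:
    - [0,-1,0,0,0,0,0]
    - [0,-1,0,0,0,0,0]

```text
time: 11.1
ee_pos: [0.5527, 0.189, 0.079]
tool_rot: [3.119, 0.373, 0.0]
contact_force: [1.4, -3.7, -1.2]
gripper_width: -0.0001
grip_force: 2.1
```

Call:
apply_moves:
  series:
    - [0,-1,0,0,0,0,0]
    - [0,-1,0,0,0,0,0]

```text
time: 11.3
ee_pos: [0.5527, 0.1893, 0.0789]
tool_rot: [3.117, 0.37, -0.0]
contact_force: [1.7, -10.7, 1.0]
gripper_width: 0.0001
grip_force: 4.6
```

Firm stop reached. Retreat and check.

Call:
apply_moves:
  series:
    - [0,3,0,0,0,0,0]
    - [0,20,0,0,0,0,0]
    - [0,25,0,0,0,0,0]
    - [0,5,-40,0,0,0,0]
    - [0,0,-45,0,0,0,0]

```text
time: 11.8
ee_pos: [0.5639, 0.1383, 0.1636]
tool_rot: [-3.119, -0.37, 0.005]
contact_force: [1.4, 0.1, 0.8]
gripper_width: -0.0002
grip_force: 0.0
```

Call:
apply_moves:
  series:
    - [-30,40,-40,0,0,0,0]
    - [-30,40,0,0,0,0,0]
    - [-30,45,0,0,0,0,0]
    - [-15,45,0,0,0,0,0]
    - [0,45,0,0,0,0,0]

```text
time: 12.3
ee_pos: [0.5179, -0.0818, 0.196]
tool_rot: [3.118, 0.373, 0.001]
contact_force: [1.4, 0.1, 0.4]
gripper_width: 0.0
grip_force: 0.0
```

Call:
apply_moves:
  series:
    - [0,45,0,0,0,0,0]
    - [0,45,0,0,0,0,0]
    - [0,45,0,0,0,0,0]
    - [0,20,0,0,0,0,0]
    - [0,0,0,0,0,0,0]

```text
time: 12.8
ee_pos: [0.5554, -0.2341, 0.1946]
tool_rot: [-3.12, -0.366, 0.0]
contact_force: [0.1, -0.2, -0.2]
gripper_width: 0.0003
grip_force: 0.0
```

```bash
python3 -c "
from h import *;st()
n=vision.capture('top');s=vision.capture('scene')
c,sn=np.cos(A),np.sin(A)
W=lambda x,y,z:np.array([C[0]+c*x-sn*y,C[1]+sn*x+c*y,z])
for y in (.029,.032): print(np.round((proj('top',W(-.062,y,.09))[0]-(170,170)+.5)*4),np.round((proj('scene',W(-.062,y,.09))[0]-(170,205)+.5)*4+(400,0)))
a=cv2.resize(n[170:270,170:270],(400,400),interpolation=2);b=cv2.resize(s[205:305,170:270],(400,400),interpolation=2)
cv2.imwrite('pics/a6.png',np.hstack([a,b])[:,:,::-1])"
```

```text
t 12.8 local [-158.4 -400.   194.6] yaw 0.233 zax [-0.  0. -1.] F [ 0.1 -0.2 -0.2] w 0.0003
[189. 234.] [674. 156.]
[184. 235.] [671. 159.]
```

View pics/a6.png

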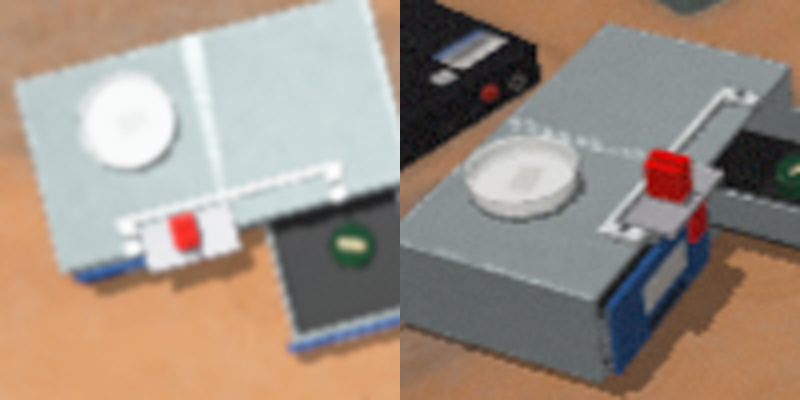

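The tab is at (184,232) in the top crop, where the model puts it for 32 mm. The tongue stands before the shut left front at (697,222), and the right drawer, green mount and dish have not moved.

```bash
python3 -c "
from bench import bot
print(bot.close_job())"
```

```text
the job is handed in; nothing more can be done
None
```

I pushed the left drawer, the one with the red mount, shut and slid the lock tab fully to the left; the tongue stands before it, the right drawer is still open, and the job was handed in at about 13 s (no verdict came back).

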